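Sort salvaged heat sinks by length into the sample rows

TASK

Four loose aluminium heat sinks, alike except for their length, were stripped from scrap: three lie on the bench and a short one has been misfiled in the row of the long sample in the sorting tray. File every loose heat sink in the tray row whose screwed-down sample at the far end has the same length, each lying flat on the floor of its row, fins up and in line with the row (both short ones share a row, one behind the other). Leave the other things on the bench where they are.

Things in the scene. Friction and masses are not known exactly. Their poses are not given: they have to be found in the camera images.
- tray: sorting tray (plywood floor, black plastic ribs and rim) fixed to the bench, 210 (x) x 212 (y) mm, origin under its centre. Three straight rows along its x (centred at y = -62, 0, +62 mm), each 36 mm wide with its floor 8 mm above the origin; ribs (26 mm wide) and end walls (8 mm thick) rise 10 mm above the row floor. A fixed sample fills each row's far (+x) end.
- sample_short: fixed sample heat sink, 36 mm long (its x), 30 wide, 30 high, screwed down by small dark steel feet on the ribs at its sides (up to 21 mm above the origin); origin at the centre of its underside, on the floor of its row. The row is its x axis: the free floor runs from the sample's near end to 158 mm from the origin along -x (towards the robot), 36 mm wide, centred on y = 0. The rows' order varies.
- sample_medium: fixed sample heat sink, 54 mm long (its x), 30 wide, 30 high, screwed down by small dark steel feet on the ribs at its sides (up to 21 mm above the origin); origin at the centre of its underside, on the floor of its row. The row is its x axis: the free floor runs from the sample's near end to 158 mm from the origin along -x (towards the robot), 36 mm wide, centred on y = 0. The rows' order varies.
- sample_long: fixed sample heat sink, 72 mm long (its x), 30 wide, 30 high, screwed down by small dark steel feet on the ribs at its sides (up to 21 mm above the origin); origin at the centre of its underside, on the floor of its row. The row is its x axis: the free floor runs from the sample's near end to 158 mm from the origin along -x (towards the robot), 36 mm wide, centred on y = 0. The rows' order varies.
- sink_short_1: loose plain aluminium heat sink with five lengthwise fins, 36 mm long (its x), 30 wide (y), 30 high (z); origin at the centre of its underside, z up through the fins. Starts fins up on the bench, at any yaw, beside the tray.
- sink_short_2: loose plain aluminium heat sink with five lengthwise fins, 36 mm long (its x), 30 wide (y), 30 high (z); origin at the centre of its underside, z up through the fins. Starts misfiled: lying in the row of the long sample.
- sink_medium: loose plain aluminium heat sink with five lengthwise fins, 54 mm long (its x), 30 wide (y), 30 high (z); origin at the centre of its underside, z up through the fins. Starts fins up on the bench, at any yaw, beside the tray.
- sink_long: loose plain aluminium heat sink with five lengthwise fins, 72 mm long (its x), 30 wide (y), 30 high (z); origin at the centre of its underside, z up through the fins. Starts fins up on the bench, at any yaw, beside the tray.
- transformer: small transformer, dark laminated core with copper winding on a steel foot, 56 x 64 x 53 mm; origin under its centre. A bystander.
- capacitor: grey can capacitor standing upright, diameter 35, 50 mm high with two tabs 8 mm above; origin under its centre. A bystander.
- drill: cordless drill lying on its side, about 220 x 180 x 56 mm; origin under its motor body, chuck to its +x, handle and battery to its -y. A bystander.
- pliers: pliers with blue handles lying flat, about 165 x 70 x 14 mm; origin under the pivot, handles to its -x. A bystander.
- screwdriver: screwdriver lying along its x, handle to -x, about 220 mm long. A bystander.

How it is judged:
By the outcome, as a careful person would: the job done as asked, in the order asked, and still so for the second after the job is handed in, with the robot touching nothing.
It also fails if it takes over 61 s, if anything falls off the work surface, if the arm or the gripper's body presses on something with over 40 N, if the wrist force passes 120 N, or if a joint passes its speed limit or range.

ROBOT

A 6-joint arm with a two-finger parallel gripper is mounted at the origin on the work surface. World frame = base frame: x ahead of the robot, y to its left, z up, the work surface at z = 0. Lengths are in m, angles in rad, forces in N, time in s.
With the tool pointing down it reaches from about 0.425 to 0.95 m from the base axis. Payload 3.5 kg.
Tool frame: the origin (TCP) lies on the centre line of the jaws, within the pads' length; the fingertips stand 11 mm ahead of it and the grasp point (between the pads) lies 8 mm behind it; y points along the fingers, x is the direction in which the jaws open and shut, and the axes are right-handed (so a half turn about y gives the same grasp; the last joint's range is limited). The gripper opens to 85 mm and grips with 20 to 120 N. Pads are 22 mm wide; open, the fingers measure 114 mm over their backs; the gripper's body (76 mm by 85 mm) begins 54 mm behind the grasp point. The pads swing forward as they close: fully open they stand 13 mm farther back than shut.
Start: joints at [-1.35, 0.286, 1.577, -0, 1.279, -0.15], TCP at [0.245, -0.629, 0.242] pointing down, gripper open.
Joint ranges: [-2.77, 2.77], [-0.9, 2.22], [0.21, 2.48], [-1.53, 4.67], [0.24, 2.81], [-2.84, 2.84]. Speed limits (rad/s): [2.79, 2.79, 3.14, 3.14, 3.14, 3.14].

INTERFACE

Orientations are given as a unit quaternion [x, y, z, w].
In Python, from plant import get_state, read_camera, sign_off gives the robot as it stands.
- The arm moves only by the shell command python3 -m inch 'ROWS' [FORCE]. ROWS is JSON, a list of rows, each an object of numbers: "ax", "ay", "az": the turn, a rotation vector about the tool's x, y, z in rad; "x", "y", "z": the shift along the tool's x, y, z in mm; "hand": the closure, from -1 (fully open) to 1 (shut). In form: [{"ax": .., "ay": .., "az": .., "x": .., "y": .., "z": .., "hand": ..}, ...]. A call has 1 to 5 rows; each row shifts and turns the commanded pose from where the row before left it, along the tool's axes as they then stand; what a row does not reach is not made up. A row lasts 1/12 s, in which the tool goes at most 41.7 mm and 7.16 degrees, less where a joint would pass 70% of its speed; a pose out of reach is approached as far as the arm can. A call with a gripper value outside its range is refused whole. The fingers move at their own pace and stop on an object; FORCE is the grip in N (left out, the last holds). Time passes only in rows, so rows that do not move let the fingers close. It gives the time, the measured TCP pose, the force and the opening at its end, in the units of the state.
- get_state(): the state, without advancing time (a new reading comes with each control period).
- read_camera(name): name is "side" or "top" or "wrist"; returns a dict with "img" (384x512x3 uint8, red, green, blue), "fov_y" (degrees; the focal length in pixels is half the picture's height over the tangent of half this angle, whatever the lens; pixels are square), "cx", "cy" (the principal point, pixels), "distortion" ([k1, k2, p1, p2, k3] as OpenCV has them; the pictures are not rectified), "T" (4x4, takes a point from camera to world coordinates); the wrist camera has in their place "T_tool_cam" (4x4, takes a point from camera to tool coordinates, whose origin is the TCP and whose axes are the tool frame's). Camera axes: x right, y down, z forward; pixel columns grow to the right and rows downward; lengths in m; the calibration is good to about 2 mm. A picture is of the moment at which its call begins: read the wrist's pose just before it. There is no depth.
- sign_off(): hands the job in, once; it reports no verdict.
The state is a dict: "time": time; "qpos": joint angles; "dq": joint speeds; "joint_efforts": joint torques, N m; "eef_pos": TCP position; "tcp_rot": TCP orientation; "contact_force": force on the tool from outside, world axes, zero at the start; "wrist_torque": the same for the moment, N m; "opening": opening from 0.0 (shut) to 1.0 (fully open).
Only numpy, scipy, OpenCV 4.12 (cv2) and the standard library are available. Lean on these libraries where they do the work, as an engineer would, in place of code of your own. Each camera call takes 0.05 s, during which the arm holds its last target. There are 200 camera calls.

## Working session

There is one attempt and no reset: what is moved stays moved. The work goes in short steps, Python scripts to look and compute and a shell command to move; the robot and the scene stay as the last step left them, time stands still between calls to the robot, and variables do not carry over. Pictures are saved under pics/ and viewed, about 8 in all and at most 12, crops included, and the job is handed in when it is done.

```bash
mkdir -p pics; ls; python3 - <<'E'
from plant import *
import cv2
s=get_state(); print(s)
for n in ("top","side"):
    c=read_camera(n); cv2.imwrite(f"pics/{n}0.png",cv2.resize(c["img"][:,:,::-1],(800,600),interpolation=cv2.INTER_CUBIC))
    print(n,{k:v for k,v in c.items() if k!="img"})
c=read_camera("wrist");print({k:v for k,v in c.items() if k!="img"})
E
```

```text
pics
{'time': 0.0, 'qpos': array([-1.34998914e+00,  2.87191760e-01,  1.57814794e+00, -2.14583709e-05,
        1.27857261e+00, -1.50005961e-01]), 'dq': array([-0.00044616, -0.00143726, -0.00108118, -0.00159641, -0.00018133,
        0.00052568]), 'joint_efforts': array([-4.47650143e-05, -4.05980873e+01, -2.92622817e+01, -1.48271392e-04,
        5.94226949e-03,  2.58665089e-06]), 'eef_pos': array([ 0.24448541, -0.62850946,  0.24094547]), 'tcp_rot': array([-0.5830509 ,  0.39986056, -0.39865051,  0.58415833]), 'contact_force': array([-0.17743494, -0.22225051, -0.14439039]), 'wrist_torque': array([-0.03250179, -0.05562466,  0.04276294]), 'opening': 0.9991835000263607}
top {'fov_y': 44.4740953231603, 'cx': 255.99213162597613, 'cy': 188.35210969751716, 'distortion': array([-0.11005271,  0.        ,  0.        ,  0.        ,  0.        ]), 'T': array([[-0.0021871 , -0.98070682,  0.19547214,  0.27068031],
       [-0.99977539, -0.00197625, -0.02110138,  0.00925461],
       [ 0.02108057, -0.19547439, -0.98048221,  1.34065576],
       [ 0.        ,  0.        ,  0.        ,  1.        ]])}
side {
[... 235 characters left out ...]
[-0.54384924,  0.55603301, -0.62853424,  1.03041782],
       [ 0.01121688, -0.7441001 , -0.66797397,  1.15013783],
       [ 0.        ,  0.        ,  0.        ,  1.        ]])}
{'fov_y': 60.4295640934627, 'cx': 258.11159162181553, 'cy': 187.4291612721708, 'distortion': array([-0.00162436,  0.        ,  0.        ,  0.        ,  0.        ]), 'T_tool_cam': array([[ 9.99999805e-01, -5.04342498e-04, -3.68641133e-04,
         3.83171706e-04],
       [ 2.11839632e-04, -2.81372198e-01,  9.59598688e-01,
        -1.30481968e-01],
       [-5.87691765e-04, -9.59598579e-01, -2.81372036e-01,
         7.04780173e-02],
       [ 0.00000000e+00,  0.00000000e+00,  0.00000000e+00,
         1.00000000e+00]])}
```

View pics/top0.png

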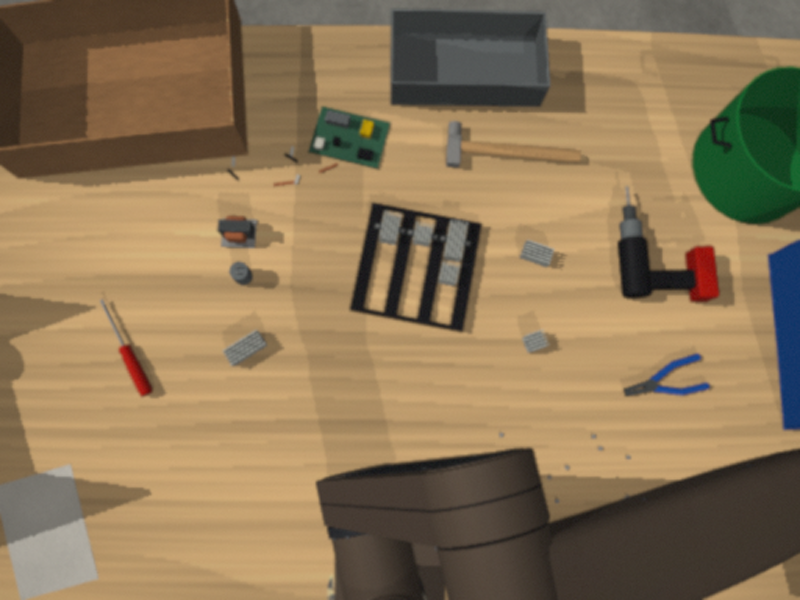

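View pics/side0.png

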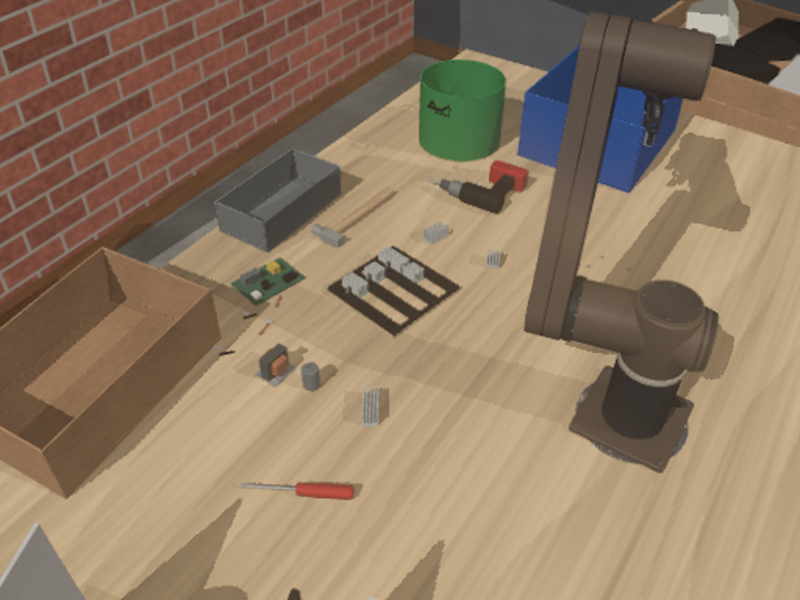

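Top view (800x600): the tray is at ~(416,266). Its rows from left are medium, short and long, and the misfiled short sink is at (450,272). The loose sinks are medium (537,253), short (536,342) and long (245,347). The side view agrees.

```bash
cat > h.py <<'E'
import numpy as np, cv2
from scipy.spatial.transform import Rotation as R
from plant import *
def cam(name):
    s=get_state(); c=read_camera(name)
    if name=="wrist":
        T=np.eye(4);T[:3,:3]=R.from_quat(s["tcp_rot"]).as_matrix();T[:3,3]=s["eef_pos"];c["T"]=T@c["T_tool_cam"]
    h=c["img"].shape[0];f=h/2/np.tan(np.radians(c["fov_y"])/2)
    c["K"]=np.array([[f,0,c["cx"]],[0,f,c["cy"]],[0,0,1]]);return c
def cast(c,px,z):
    p=cv2.undistortPoints(np.asarray(px,float).reshape(-1,1,2),c["K"],c["distortion"]).reshape(-1,2)
    d=np.c_[p,np.ones(len(p))]@c["T"][:3,:3].T;o=c["T"][:3,3]
    return o+d*((z-o[2])/d[:,2])[:,None]
def rect(P):  # centre, long, short (mm), yaw of the long side (deg, -90..90)
    (cx,cy),(w,h),a=cv2.minAreaRect((P[:,:2]*1000).astype(np.float32))
    if w<h: w,h,a=h,w,a+90
    return np.round([cx,cy,w,h,(a+90)%180-90],1)
def sinkmask(c):
    hsv=cv2.cvtColor(c["img"],cv2.COLOR_RGB2HSV)
    return ((hsv[...,1]<60)&(hsv[...,2]>60)).astype(np.uint8)
def blobs(m,amin=60):
    m=cv2.morphologyEx(m,cv2.MORPH_CLOSE,np.ones((3,3)))
    return [k.reshape(-1,2) for k in cv2.findContours(m,cv2.RETR_EXTERNAL,cv2.CHAIN_APPROX_NONE)[0] if cv2.contourArea(k)>amin]
def tool():
    s=get_state();M=R.from_quat(s["tcp_rot"]).as_matrix()
    return s["eef_pos"],M,np.degrees(np.arctan2(M[1,0],M[0,0]))
def togo(x,y,z,yaw,force=False): # tool-frame shift (after turning) to x,y,z mm with tool x axis at yaw deg
    p,M,a=tool(); t=((yaw-a+90)%180)-90
    A=R.from_rotvec([0,0,np.radians(t)]).as_matrix()@M
    d=np.array([x,y,z])/1000-p
    print("at",np.round(p*1000,1),"toolx yaw %.1f"%a,"tilt",np.round(M[:,1],3),"q6 %.2f"%get_state()["qpos"][5])
    print("ay %.3f rad"%(t*np.pi/180*np.sign(M[2,1])),"shift after turn",np.round(A.T@d*1000,1),"before",np.round(M.T@d*1000,1))
E
python3 - <<'E'
from h import *
c=cam("top"); tool_=tool(); print(np.round(tool_[1],2))
hsv=cv2.cvtColor(c["img"],cv2.COLOR_RGB2HSV)
k=max(blobs((hsv[80:250,200:330,2]<50).astype(np.uint8)),key=cv2.contourArea)+[200,80]
print("tray",rect(cast(c,k,.014)),cv2.boundingRect(k))
for b in blobs(sinkmask(c)):
    m=b.mean(0)
    if 100<m[0]<400 and 120<m[1]<260: print(m.round(),cv2.contourArea(b),rect(cast(c,b,.030)))
for n,p in dict(smed=(390,226),sshort=(424,233),slong=(457,240),s2=(450,272),med=(537,253),s1=(536,342),lng=(245,347)).items(): print(n,cast(c,[np.array(p)/1.5625],.03).round(3))
E
```

```text
[[ 0.36 -0.    0.93]
 [-0.93  0.    0.36]
 [-0.   -1.    0.  ]]
tray [594.4 -26.5 204.9 158.2 -11. ] (225, 131, 63, 77)
[342. 218.] 128.5 [ 446.4 -262.7   40.1   31.3  -71.8]
[156. 222.] 288.0 [434.4 261.3  72.6  35.6 -57.3]
[154. 174.] 126.0 [572.  273.3  44.2  30.3  45.8]
[343. 162.] 208.0 [ 611.6 -273.1   55.5   37.4   71.3]
[152. 144.] 125.5 [661.3 284.5  68.3  21.2  90. ]
[274. 154.] 892.0 [622.  -56.1 177.1 125.6  82.2]
smed [[ 0.661 -0.001  0.03 ]]
sshort [[ 0.648 -0.064  0.03 ]]
slong [[ 0.635 -0.125  0.03 ]]
s2 [[ 0.574 -0.111  0.03 ]]
med [[ 0.611 -0.274  0.03 ]]
s1 [[ 0.444 -0.265  0.03 ]]
lng [[0.435 0.26  0.03 ]]
```

```bash
R='' ; python3 -m inch '[{"x":-20.8,"z":32.7},{"x":-20.8,"z":32.7},{"x":-20.8,"z":32.7},{"x":-20.8,"z":32.7},{"x":-20.8,"z":32.7}]'
python3 -m inch '[{"x":-20.8,"z":32.7},{"x":-20.8,"z":32.7},{"x":-20.8,"z":32.7},{"x":-20.8,"z":32.7},{"x":-20.8,"z":32.7}]'
python3 -m inch '[{"x":-20.8,"z":32.7},{"x":-20.8,"z":32.7},{"x":-20.8,"z":32.7},{"x":-20.8,"z":32.7},{"x":-20.8,"z":32.7}]'
python3 -m inch '[{"x":0},{"x":0},{"x":0}]'
python3 - <<'E'
from h import *
c=cam("wrist"); np.savez("w0.npz",**c); togo(590,-160,250,-69)
cv2.imwrite("pics/w0.png",cv2.resize(c["img"][:,:,::-1],(800,600),interpolation=cv2.INTER_CUBIC))
E
```

```text
at [ 244.5 -628.8  241.6] toolx yaw -68.8 tilt [-0.     0.001 -1.   ] q6 -0.15
ay 0.004 rad shift after turn [-313.9   -7.9  490.5] before [-311.8   -7.9  491.9]validation failed for argument at $[0]...
validation failed for argument at $[0]...
validation failed for argument at $[0]...
validation failed for argument at $[0]...
```

View pics/w0.png

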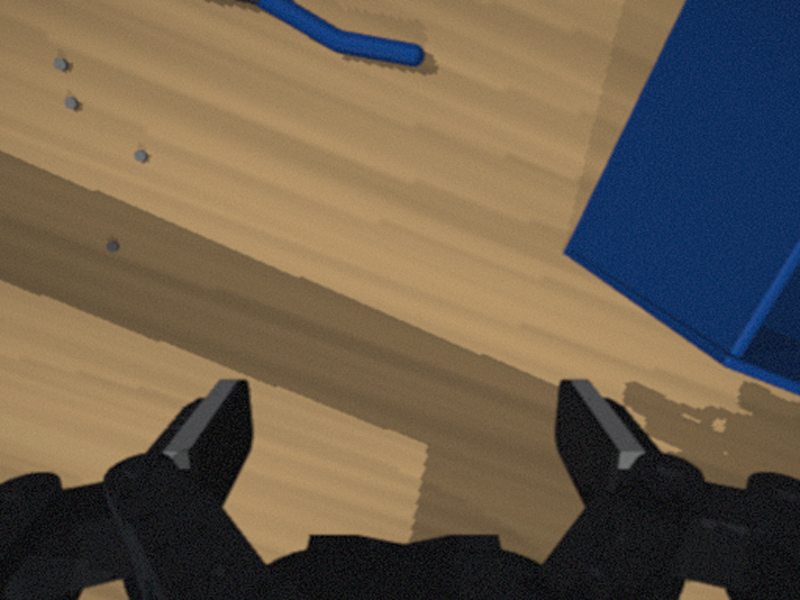

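The rows need every key. In the wrist view, image up is tool +z and the gripper blocks the bottom, so I'll stay nearer the robot.

```bash
python3 -m inch '[{"ax":0,"ay":0,"az":0,"x":-26,"y":-6.4,"z":27.3,"hand":-1},{"ax":0,"ay":0,"az":0,"x":-26,"y":-6.4,"z":27.3,"hand":-1},{"ax":0,"ay":0,"az":0,"x":-26,"y":-6.4,"z":27.3,"hand":-1},{"ax":0,"ay":0,"az":0,"x":-26,"y":-6.4,"z":27.3,"hand":-1},{"ax":0,"ay":0,"az":0,"x":-26,"y":-6.4,"z":27.3,"hand":-1}]'
python3 -m inch '[{"ax":0,"ay":0,"az":0,"x":-26,"y":-6.4,"z":27.3,"hand":-1},{"ax":0,"ay":0,"az":0,"x":-26,"y":-6.4,"z":27.3,"hand":-1},{"ax":0,"ay":0,"az":0,"x":-26,"y":-6.4,"z":27.3,"hand":-1},{"ax":0,"ay":0,"az":0,"x":-26,"y":-6.4,"z":27.3,"hand":-1},{"ax":0,"ay":0,"az":0,"x":-26,"y":-6.4,"z":27.3,"hand":-1}]'
python3 -m inch '[{"ax":0,"ay":0,"az":0,"x":-26,"y":-6.4,"z":27.3,"hand":-1},{"ax":0,"ay":0,"az":0,"x":-26,"y":-6.4,"z":27.3,"hand":-1},{"ax":0,"ay":0,"az":0,"x":-26,"y":-6.4,"z":27.3,"hand":-1},{"ax":0,"ay":0,"az":0,"x":-26,"y":-6.4,"z":27.3,"hand":-1},{"ax":0,"ay":0,"az":0,"x":0,"y":0,"z":0,"hand":-1}]'
python3 - <<'E'
from h import *
togo(470,-150,330,-69)
c=cam("wrist"); np.savez("w1.npz",**c)
cv2.imwrite("pics/w1.png",cv2.resize(c["img"][:,:,::-1],(800,600),interpolation=cv2.INTER_CUBIC))
E
```

```text
time: 0.67
eef_pos: [0.3251, -0.4568, 0.2744]
tcp_rot: [-0.583, 0.399, -0.399, 0.584]
contact_force: [1.6, 0.1, 0.5]
opening: 0.995
time: 1.08
eef_pos: [0.4052, -0.286, 0.3067]
tcp_rot: [-0.584, 0.399, -0.4, 0.584]
contact_force: [0.8, 0.2, 0.2]
opening: 1.003
time: 1.5
eef_pos: [0.471, -0.1464, 0.3338]
tcp_rot: [-0.584, 0.396, -0.398, 0.586]
contact_force: [-0.3, -0.6, -0.2]
opening: 0.999
at [ 471.  -146.4  333.8] toolx yaw -68.4 tilt [ 0.004  0.001 -1.   ] q6 0.68
ay 0.011 rad shift after turn [ 3.   3.8 -2.2] before [ 3.   3.8 -2.3]
```

View pics/w1.png

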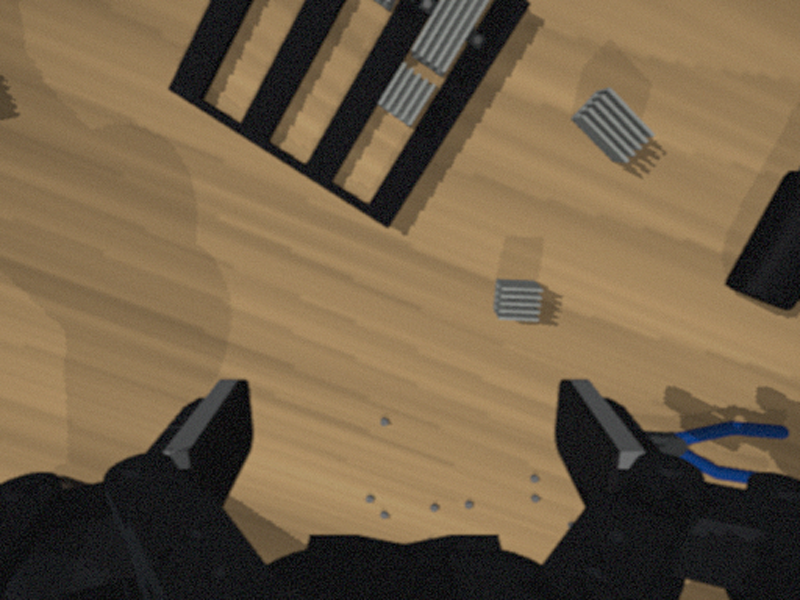

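The wrist view (800x600) shows the tray's near edge from (171,90) to (389,226) and its right edge up to (529,5). s2 is at ~(408,93). s1 is at (519,300) with its fins along image x. Medium is at (613,125).

```bash
cat >> h.py <<'E'
def seg(c,z=.03,amin=150,vmin=60): # sinks: grey blobs seen by the wrist camera, rect on plane z
    m=sinkmask(c); m[225:]=0
    return [(b.mean(0).round()*1.5625,rect(cast(c,b,z)),b) for b in blobs(m,amin)]
E
python3 - <<'E'
from h import *
c=dict(np.load("w1.npz"))
for p,r,_ in seg(c): print(p,r)
q=np.array([(171,90),(389,226),(529,5)])/1.5625
for z in(0,.018):
    P=cast(c,q,z)[:,:2]*1000; print(z,P.round(1),"near edge len",np.linalg.norm(P[0]-P[1]).round(1),"yaw near",np.degrees(np.arctan2(*(P[0]-P[1])[::-1]))-90,"yaw right",np.degrees(np.arctan2(*(P[2]-P[1])[::-1])))
# black mask edges fitted: right edge and near edge
hsv=cv2.cvtColor(c["img"],cv2.COLOR_RGB2HSV); m=(hsv[...,2]<45).astype(np.uint8); m[160:]=0; m[:,:100]=0; m[:,345:]=0
k=max(blobs(m),key=cv2.contourArea); 
for nm,sel in (("near",(k[:,1]>62)),):
    pass
A=cv2.approxPolyDP(k.reshape(-1,1,2),3,True).reshape(-1,2); print((A*1.5625).round().tolist())
E
```

```text
[517.1875 300.    ] [ 450.3 -263.2   41.7   37.3  -70.6]
[614.0625 126.5625] [ 611.4 -272.1   60.4   36.1   70.5]
[406.25    92.1875] [ 572.1 -108.9   37.7   32.5  -12.6]
[445.3125  26.5625] [ 629.2 -116.3   63.4   42.2  -10.6]
0 [[ 504.8   77.3]
 [ 465.2 -135.2]
 [ 674.1 -175.7]] near edge len 216.1 yaw near -10.569226342703118 yaw right -10.972750970421583
0.018 [[ 506.    69.6]
 [ 467.9 -134.6]
 [ 668.7 -173.6]] near edge len 207.7 yaw near -10.569226342703146 yaw right -10.972750970421599
[[170.0, 88.0], [386.0, 225.0], [527.0, 3.0], [494.0, 0.0], [369.0, 205.0], [331.0, 178.0], [431.0, 8.0], [425.0, 12.0], [420.0, 0.0], [400.0, 0.0], [306.0, 164.0], [269.0, 138.0], [344.0, 0.0], [305.0, 0.0], [241.0, 123.0], [203.0, 95.0], [252.0, 0.0], [211.0, 0.0]]
```

```bash
python3 - <<'E'
from h import *
c=dict(np.load("w1.npz"))
a=np.radians(-10.8); u=np.array([np.cos(a),np.sin(a)]); v=np.array([-u[1],u[0]])
def uv(px,z):
    P=cast(c,np.array(px)/1.5625,z)[:,:2]*1000; return np.c_[P@u,P@v].round(1).tolist()
print("right rim z18",uv([(386,225),(527,3)],.018),"exp -106")
print("longR z18",uv([(369,205),(494,0)],.018),"exp -80")
print("longL z8",uv([(331,178),(431,8)],.008),"z18",uv([(331,178)],.018),"exp -44")
print("shortR z18",uv([(306,164),(400,0)],.018),"exp -18")
print("shortL z8",uv([(269,138),(344,0)],.008),"exp 18")
print("medR z18",uv([(241,123),(305,0)],.018),"exp 44")
print("medL z8",uv([(203,95),(252,0)],.008),"exp 80")
print("leftrim z0",uv([(170,88),(211,0)],.0),uv([(170,88)],.018),"exp 106")
for n,p in dict(s2=(572.1,-108.9),smp=(629,-116)).items(): print(n,np.dot(p,u),np.dot(p,v))
E
```

```text
right rim z18 [[484.2, -41.9], [689.7, -43.1]] exp -106
longR z18 [[491.0, -20.5], [677.7, -20.2]] exp -80
longL z8 [[491.9, 19.4], [649.0, 18.8]] z18 [[493.1, 18.6]] exp -44
shortR z18 [[491.8, 42.1], [638.6, 41.3]] exp -18
shortL z8 [[492.4, 80.5], [616.8, 80.1]] exp 18
medR z18 [[491.8, 103.5], [599.1, 103.5]] exp 44
medL z8 [[493.3, 143.1], [577.7, 141.7]] exp 80
leftrim z0 [[482.4, 171.9], [560.5, 172.5]] [[485.0, 164.5]] exp 106
s2 582.3723613002682 0.2297684701388505
smp 639.5949132002893 3.917525789892906
```

Row centres (v) are long -0.8, short 61, medium 123, with tray yaw -10.8° and the floor starting at u=492. The 62 mm spacing checks out. Next I'll turn and pick s2.

```bash
python3 -m inch '[{"ax":0,"ay":0.113,"az":0,"x":0,"y":20,"z":0,"hand":-0.06},{"ax":0,"ay":0.113,"az":0,"x":0,"y":20,"z":0,"hand":-0.06},{"ax":0,"ay":0.113,"az":0,"x":0,"y":20,"z":0,"hand":-0.06},{"ax":0,"ay":0.113,"az":0,"x":0,"y":20,"z":0,"hand":-0.06},{"ax":0,"ay":0.113,"az":0,"x":0,"y":20,"z":0,"hand":-0.06}]' 60
python3 -m inch '[{"ax":0,"ay":0,"az":0,"x":-18.5,"y":20,"z":31.5,"hand":-0.06},{"ax":0,"ay":0,"az":0,"x":-18.5,"y":20,"z":31.5,"hand":-0.06},{"ax":0,"ay":0,"az":0,"x":-18.5,"y":20,"z":31.5,"hand":-0.06},{"ax":0,"ay":0,"az":0,"x":0,"y":20,"z":0,"hand":-0.06},{"ax":0,"ay":0,"az":0,"x":0,"y":0,"z":0,"hand":-0.06}]' 60
python3 - <<'E'
from h import *
togo(574,-109.3,33,-100.8)
c=cam("wrist"); np.savez("w2.npz",**c)
for p,r,_ in seg(c,.038): print(p,r)
cv2.imwrite("pics/w2.png",cv2.resize(c["img"][:,:,::-1],(800,600),interpolation=cv2.INTER_CUBIC))
E
```

```text
time: 1.97
eef_pos: [0.4682, -0.1525, 0.2306]
tcp_rot: [-0.448, 0.548, -0.548, 0.447]
contact_force: [0.8, -0.3, -0.1]
opening: 0.528
time: 2.38
eef_pos: [0.57, -0.1148, 0.1459]
tcp_rot: [-0.451, 0.549, -0.543, 0.447]
contact_force: [-0.6, 0.4, -0.4]
opening: 0.529
at [ 570.  -114.8  145.9] toolx yaw -101.1 tilt [-0.01   0.003 -1.   ] q6 1.39
ay -0.005 rad shift after turn [ -6.  112.8   4.1] before [ -6.  112.8   4. ]
[390.625  292.1875] [ 575.  -109.8   42.    30.7  -12.6]
[259.375 150.   ] [646.3 -66.4  53.4  36.9  78.9]
[734.375 134.375] [ 616.1 -265.2   65.1   29.9   70.3]
[128.125  148.4375] [657.2 -10.   55.1  53.8 -11.1]
[390.625  148.4375] [ 635.6 -122.8   72.3   52.7  -11.1]
```

View pics/w2.png

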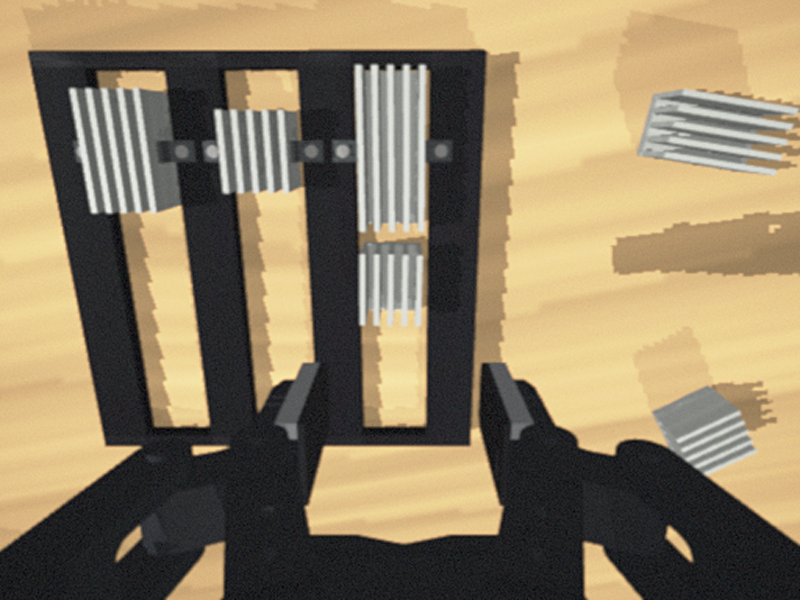

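Three things stand out here. The samples are all centred at u≈650, with their feet there. s2's top spans rows 245–325 at columns 360–425, and it lies squarely in the long row. Descending.

```bash
python3 -m inch '[{"ax":0,"ay":0,"az":0,"x":-5.9,"y":35,"z":1,"hand":-0.06},{"ax":0,"ay":0,"az":0,"x":0,"y":35,"z":0,"hand":-0.06},{"ax":0,"ay":0,"az":0,"x":0,"y":0,"z":0,"hand":-0.06},{"ax":0,"ay":0,"az":0,"x":0,"y":0,"z":0,"hand":-0.06}]' 60
python3 -c "
from h import *
togo(572.1,-109.2,33,-100.8)"
```

```text
time: 2.77
eef_pos: [0.5727, -0.1101, 0.0815]
tcp_rot: [-0.45, 0.547, -0.545, 0.448]
contact_force: [-0.5, 0.4, 0.5]
opening: 0.532
at [ 572.7 -110.1   81.5] toolx yaw -101.2 tilt [-0.003  0.001 -1.   ] q6 1.40
ay -0.007 rad shift after turn [-0.8 48.5 -0.6] before [-0.7 48.5 -0.6]
```

```bash
python3 -m inch '[{"ax":0,"ay":0,"az":0,"x":-0.7,"y":30,"z":0,"hand":-0.06},{"ax":0,"ay":0,"az":0,"x":0,"y":18,"z":0,"hand":-0.06},{"ax":0,"ay":0,"az":0,"x":0,"y":0,"z":0,"hand":-0.06},{"ax":0,"ay":0,"az":0,"x":0,"y":0,"z":0,"hand":-0.06},{"ax":0,"ay":0,"az":0,"x":0,"y":0,"z":0,"hand":0.6}]' 60
python3 -m inch '[{"ax":0,"ay":0,"az":0,"x":0,"y":0,"z":0,"hand":0.6},{"ax":0,"ay":0,"az":0,"x":0,"y":0,"z":0,"hand":0.6},{"ax":0,"ay":0,"az":0,"x":0,"y":0,"z":0,"hand":0.6},{"ax":0,"ay":0,"az":0,"x":0,"y":0,"z":0,"hand":0.6}]' 60
python3 -m inch '[{"ax":0,"ay":0,"az":0,"x":0,"y":-30,"z":0,"hand":0.6},{"ax":0,"ay":0,"az":0,"x":0,"y":-25,"z":0,"hand":0.6},{"ax":0,"ay":0,"az":0,"x":0,"y":0,"z":0,"hand":0.6},{"ax":0,"ay":0,"az":0,"x":0,"y":0,"z":0,"hand":0.6}]' 60
python3 -c "
from h import *
togo(600.8,-52.5,36,-100.8)"
```

```text
time: 3.18
eef_pos: [0.5765, -0.1099, 0.0372]
tcp_rot: [0.448, -0.545, 0.548, -0.45]
contact_force: [-0.0, -0.2, 0.5]
opening: 0.401
time: 3.52
eef_pos: [0.577, -0.11, 0.0376]
tcp_rot: [0.448, -0.544, 0.548, -0.45]
contact_force: [-1.7, -0.4, 7.0]
opening: 0.332
time: 3.85
eef_pos: [0.5765, -0.1095, 0.0921]
tcp_rot: [0.448, -0.544, 0.548, -0.45]
contact_force: [-0.2, -0.3, -0.8]
opening: 0.335
at [ 576.5 -109.5   92.1] toolx yaw -101.1 tilt [ 0.006 -0.002 -1.   ] q6 1.40
ay -0.006 rad shift after turn [-60.6  56.1  12.8] before [-60.7  56.1  12.5]
```

```bash
python3 -m inch '[{"ax":0,"ay":0,"az":0,"x":-30,"y":0,"z":9,"hand":0.6},{"ax":0,"ay":0,"az":0,"x":-30.5,"y":0,"z":8.8,"hand":0.6},{"ax":0,"ay":-0.006,"az":0,"x":0,"y":20,"z":0,"hand":0.6},{"ax":0,"ay":0,"az":0,"x":0,"y":0,"z":0,"hand":0.6},{"ax":0,"ay":0,"az":0,"x":0,"y":0,"z":0,"hand":0.6}]' 60
python3 - <<'E'
from h import *
togo(605.7,-53.4,38.5,-100.8)
c=cam("wrist"); np.savez("w3.npz",**c)
cv2.imwrite("pics/w3.png",cv2.resize(c["img"][:,:,::-1],(800,600),interpolation=cv2.INTER_CUBIC))
E
```

```text
time: 4.27
eef_pos: [0.6016, -0.0522, 0.0665]
tcp_rot: [-0.452, 0.546, -0.543, 0.45]
contact_force: [0.2, 0.4, 0.0]
opening: 0.331
at [601.6 -52.2  66.5] toolx yaw -100.8 tilt [-0.006  0.001 -1.   ] q6 1.50
ay 0.001 rad shift after turn [ 0.4 27.9  4.4] before [ 0.4 27.9  4.4]
```

View pics/w3.png

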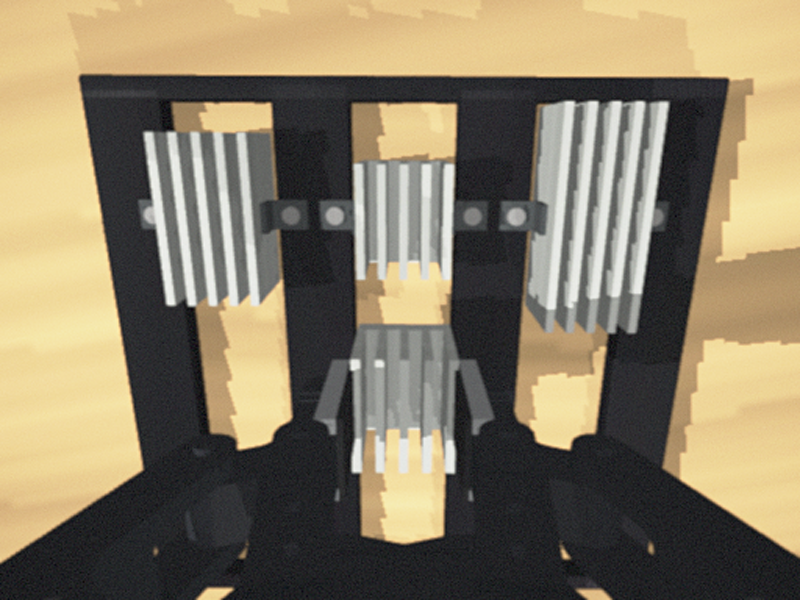

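The short sink is held level. Its centre column (~404) lines up with the short row's centre (~405), so I'll lower it.

```bash
python3 -m inch '[{"ax":0,"ay":0,"az":0,"x":0,"y":15,"z":2,"hand":0.6},{"ax":0,"ay":0,"az":0,"x":0,"y":12.5,"z":0,"hand":0.6},{"ax":0,"ay":0,"az":0,"x":0,"y":0,"z":0,"hand":0.6},{"ax":0,"ay":0,"az":0,"x":0,"y":0,"z":0,"hand":0.6},{"ax":0,"ay":0,"az":0,"x":0,"y":0,"z":0,"hand":0.6}]' 60
python3 -c "
from h import *
togo(605.7,-53.4,37.5,-100.8)"
```

```text
time: 4.73
eef_pos: [0.6057, -0.0537, 0.0417]
tcp_rot: [0.451, -0.545, 0.545, -0.451]
contact_force: [-0.0, -0.3, -0.4]
opening: 0.336
at [605.7 -53.7  41.7] toolx yaw -100.8 tilt [ 0. -0. -1.] q6 1.50
ay -0.000 rad shift after turn [-0.3  4.2 -0.1] before [-0.3  4.2 -0.1]
```

```bash
python3 -m inch '[{"ax":0,"ay":0,"az":0,"x":0,"y":3.5,"z":0,"hand":0.6},{"ax":0,"ay":0,"az":0,"x":0,"y":0,"z":0,"hand":0.6},{"ax":0,"ay":0,"az":0,"x":0,"y":0,"z":0,"hand":0.6}]' 60
python3 -m inch '[{"ax":0,"ay":0,"az":0,"x":0,"y":0,"z":0,"hand":0.1},{"ax":0,"ay":0,"az":0,"x":0,"y":0,"z":0,"hand":0.0},{"ax":0,"ay":0,"az":0,"x":0,"y":0,"z":0,"hand":-0.06},{"ax":0,"ay":0,"az":0,"x":0,"y":-30,"z":0,"hand":-0.06},{"ax":0,"ay":0,"az":0,"x":0,"y":-35,"z":0,"hand":-0.06}]' 60
python3 -m inch '[{"ax":0,"ay":0,"az":0,"x":30.5,"y":-5,"z":-17.4,"hand":-0.06},{"ax":0,"ay":0,"az":0,"x":30.5,"y":-5,"z":-17.4,"hand":-0.06},{"ax":0,"ay":0,"az":0,"x":30.5,"y":-5,"z":-17.4,"hand":-0.06},{"ax":0,"ay":0,"az":0,"x":30.5,"y":-5,"z":-17.4,"hand":-0.06},{"ax":0,"ay":0,"az":0,"x":30.5,"y":-5,"z":-17.4,"hand":-0.06}]' 60
python3 -m inch '[{"ax":0,"ay":0,"az":0,"x":30.5,"y":-5,"z":-17.4,"hand":-0.06},{"ax":0,"ay":0,"az":0,"x":30.5,"y":-5,"z":-17.4,"hand":-0.06},{"ax":0,"ay":0.116,"az":0,"x":0,"y":0,"z":0,"hand":-0.06},{"ax":0,"ay":0.116,"az":0,"x":0,"y":0,"z":0,"hand":-0.06},{"ax":0,"ay":0.116,"az":0,"x":0,"y":0,"z":0,"hand":-0.06}]' 60
python3 -m inch '[{"ax":0,"ay":0.116,"az":0,"x":0,"y":0,"z":0,"hand":-0.06},{"ax":0,"ay":0.116,"az":0,"x":0,"y":0,"z":0,"hand":-0.06},{"ax":0,"ay":0.116,"az":0,"x":0,"y":0,"z":0,"hand":-0.06},{"ax":0,"ay":0,"az":0,"x":0,"y":0,"z":0,"hand":-0.06},{"ax":0,"ay":0,"az":0,"x":0,"y":0,"z":0,"hand":-0.06}]' 60
python3 - <<'E'
from h import *
togo(446,-262,26,-160.6)
c=cam("wrist"); np.savez("w4.npz",**c)
for p,r,_ in seg(c,.030): print(p,r)
cv2.imwrite("pics/w4.png",cv2.resize(c["img"][:,:,::-1],(800,600),interpolation=cv2.INTER_CUBIC))
E
```

```text
time: 4.98
eef_pos: [0.6058, -0.0533, 0.0382]
tcp_rot: [0.451, -0.545, 0.545, -0.451]
contact_force: [-0.3, -0.1, -0.3]
opening: 0.33
time: 5.4
eef_pos: [0.603, -0.0526, 0.1]
tcp_rot: [-0.452, 0.547, -0.542, 0.449]
contact_force: [0.8, -1.3, 0.1]
opening: 0.525
time: 5.82
eef_pos: [0.4907, -0.1877, 0.1285]
tcp_rot: [0.451, -0.544, 0.545, -0.451]
contact_force: [0.9, -0.1, 0.6]
opening: 0.532
time: 6.23
eef_pos: [0.4457, -0.2412, 0.1385]
tcp_rot: [0.347, -0.616, 0.616, -0.347]
contact_force: [-0.5, 0.5, -0.2]
opening: 0.522
time: 6.65
eef_pos: [0.4462, -0.2403, 0.1381]
tcp_rot: [0.239, -0.665, 0.666, -0.239]
contact_force: [0.2, -0.1, -0.6]
opening: 0.534
at [ 446.2 -240.3  138.1] toolx yaw -140.5 tilt [ 0. -0. -1.] q6 1.76
ay 0.351 rad shift after turn [  7.4 112.1  20.4] before [ 14.  112.1  16.6]
[ 10.9375 267.1875] [ 595.2 -134.1   34.4   17.5  -63. ]
[431.25   251.5625] [ 448.9 -268.3   38.7   31.7  -71. ]
[154.6875  18.75  ] [ 597.  -266.4   65.6   23.9   39.4]
```

View pics/w4.png

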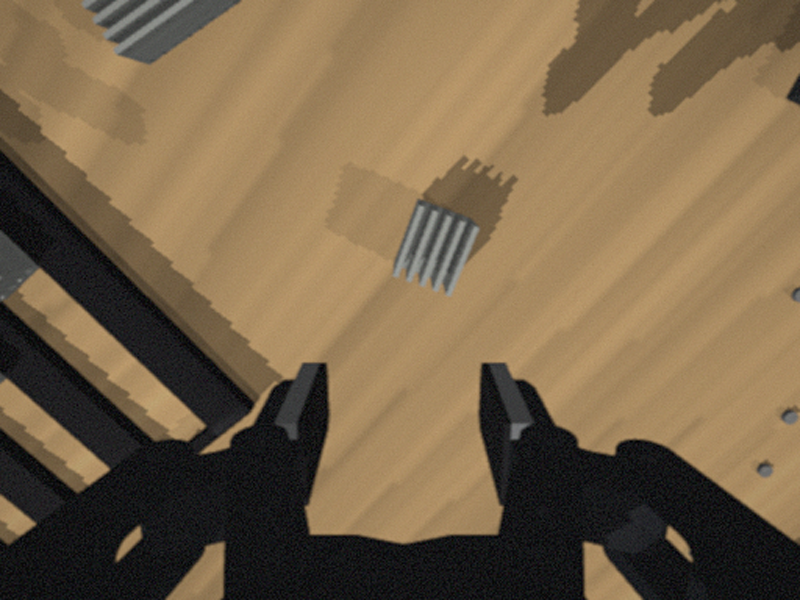

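The s1 top face is centred at (433,250) and measures 38.7x31.7 mm at yaw -71°, which fits 36x30.

```bash
python3 -m inch '[{"ax":0,"ay":0.12,"az":0,"x":0,"y":15,"z":0,"hand":-0.06},{"ax":0,"ay":0.12,"az":0,"x":0,"y":15,"z":0,"hand":-0.06},{"ax":0,"ay":0.118,"az":0,"x":0,"y":15,"z":0,"hand":-0.06},{"ax":0,"ay":0,"az":0,"x":6.6,"y":20,"z":26.3,"hand":-0.06},{"ax":0,"ay":0,"az":0,"x":0,"y":0,"z":0,"hand":-0.06}]' 60
python3 -m inch '[{"ax":0,"ay":0,"az":0,"x":0,"y":0,"z":0,"hand":-0.06},{"ax":0,"ay":0,"az":0,"x":0,"y":0,"z":0,"hand":-0.06}]' 60
python3 -c "
from h import *
togo(448.5,-267.3,26,-161)"
```

```text
time: 7.12
eef_pos: [0.447, -0.2682, 0.0694]
tcp_rot: [-0.117, 0.699, -0.697, 0.115]
contact_force: [-0.7, -0.6, -0.7]
opening: 0.531
time: 7.28
eef_pos: [0.4485, -0.2673, 0.0732]
tcp_rot: [-0.116, 0.698, -0.697, 0.116]
contact_force: [0.3, -0.8, 0.0]
opening: 0.531
at [ 448.5 -267.3   73.2] toolx yaw -161.1 tilt [ 0.  0. -1.] q6 2.08
ay -0.002 rad shift after turn [-0.  47.2  0.1] before [-0.  47.2  0.1]
```

```bash
python3 -m inch '[{"ax":0,"ay":0,"az":0,"x":0,"y":25,"z":0,"hand":-0.06},{"ax":0,"ay":0,"az":0,"x":0,"y":22,"z":0,"hand":-0.06},{"ax":0,"ay":0,"az":0,"x":0,"y":0,"z":0,"hand":-0.06},{"ax":0,"ay":0,"az":0,"x":0,"y":0,"z":0,"hand":-0.06},{"ax":0,"ay":0,"az":0,"x":0,"y":0,"z":0,"hand":-0.06}]' 60
python3 -m inch '[{"ax":0,"ay":0,"az":0,"x":0,"y":0,"z":0,"hand":0.6},{"ax":0,"ay":0,"az":0,"x":0,"y":0,"z":0,"hand":0.6},{"ax":0,"ay":0,"az":0,"x":0,"y":0,"z":0,"hand":0.6},{"ax":0,"ay":0,"az":0,"x":0,"y":0,"z":0,"hand":0.6},{"ax":0,"ay":0,"az":0,"x":0,"y":0,"z":0,"hand":0.6}]' 60
python3 -m inch '[{"ax":0,"ay":0,"az":0,"x":0,"y":-35,"z":0,"hand":0.6},{"ax":0,"ay":0,"az":0,"x":0,"y":-35,"z":0,"hand":0.6},{"ax":0,"ay":0,"az":0,"x":0,"y":0,"z":0,"hand":0.6},{"ax":0,"ay":0,"az":0,"x":0,"y":0,"z":0,"hand":0.6}]' 60
python3 -c "
from h import *
togo(541.9,-41.3,100,-100.8)"
```

```text
time: 7.7
eef_pos: [0.4493, -0.2676, 0.0275]
tcp_rot: [0.115, -0.697, 0.698, -0.116]
contact_force: [0.4, 0.0, -0.0]
opening: 0.53
time: 8.12
eef_pos: [0.4498, -0.2683, 0.0282]
tcp_rot: [0.115, -0.697, 0.699, -0.117]
contact_force: [-0.6, 1.6, 6.3]
opening: 0.333
time: 8.45
eef_pos: [0.45, -0.2687, 0.099]
tcp_rot: [0.114, -0.696, 0.699, -0.117]
contact_force: [-0.6, 0.0, -0.2]
opening: 0.331
at [ 450.  -268.7   99. ] toolx yaw -161.2 tilt [ 0.005 -0.005 -1.   ] q6 2.08
ay -1.054 rad shift after turn [-2.406e+02  1.000e-01  4.760e+01] before [-160.4   -1.5 -185.5]
```

```bash
python3 -m inch '[{"ax":0,"ay":0,"az":0,"x":-22.9,"y":0,"z":-26.5,"hand":0.6},{"ax":0,"ay":0,"az":0,"x":-22.9,"y":0,"z":-26.5,"hand":0.6},{"ax":0,"ay":0,"az":0,"x":-22.9,"y":0,"z":-26.5,"hand":0.6},{"ax":0,"ay":0,"az":0,"x":-22.9,"y":0,"z":-26.5,"hand":0.6},{"ax":0,"ay":0,"az":0,"x":-22.9,"y":0,"z":-26.5,"hand":0.6}]' 60
python3 -m inch '[{"ax":0,"ay":0,"az":0,"x":-22.9,"y":0,"z":-26.5,"hand":0.6},{"ax":0,"ay":0,"az":0,"x":-22.9,"y":0,"z":-26.5,"hand":0.6},{"ax":0,"ay":-0.117,"az":0,"x":0,"y":0,"z":0,"hand":0.6},{"ax":0,"ay":-0.117,"az":0,"x":0,"y":0,"z":0,"hand":0.6},{"ax":0,"ay":-0.117,"az":0,"x":0,"y":0,"z":0,"hand":0.6}]' 60
python3 -m inch '[{"ax":0,"ay":-0.117,"az":0,"x":0,"y":0,"z":0,"hand":0.6},{"ax":0,"ay":-0.117,"az":0,"x":0,"y":0,"z":0,"hand":0.6},{"ax":0,"ay":-0.117,"az":0,"x":0,"y":0,"z":0,"hand":0.6},{"ax":0,"ay":-0.117,"az":0,"x":0,"y":0,"z":0,"hand":0.6},{"ax":0,"ay":-0.117,"az":0,"x":0,"y":0,"z":0,"hand":0.6}]' 60
python3 -m inch '[{"ax":0,"ay":-0.117,"az":0,"x":0,"y":0,"z":0,"hand":0.6},{"ax":0,"ay":0,"az":0,"x":0,"y":0,"z":0,"hand":0.6},{"ax":0,"ay":0,"az":0,"x":0,"y":0,"z":0,"hand":0.6},{"ax":0,"ay":0,"az":0,"x":0,"y":0,"z":0,"hand":0.6}]' 60
python3 - <<'E'
from h import *
togo(541.9,-41.3,37,-100.8)
c=cam("wrist"); np.savez("w5.npz",**c)
for p,r,_ in seg(c,.038): print(p,r)
E
```

```text
time: 8.87
eef_pos: [0.5132, -0.103, 0.0944]
tcp_rot: [-0.116, 0.698, -0.697, 0.115]
contact_force: [0.3, -0.1, -0.2]
opening: 0.332
time: 9.28
eef_pos: [0.5391, -0.0386, 0.0941]
tcp_rot: [-0.239, 0.666, -0.665, 0.237]
contact_force: [-0.2, 0.0, 0.7]
opening: 0.332
time: 9.7
eef_pos: [0.539, -0.0396, 0.0941]
tcp_rot: [-0.42, 0.57, -0.568, 0.419]
contact_force: [-0.4, 0.3, 0.4]
opening: 0.332
time: 10.03
eef_pos: [0.5396, -0.0398, 0.095]
tcp_rot: [-0.45, 0.546, -0.545, 0.449]
contact_force: [-0.1, -0.9, -0.5]
opening: 0.331
at [539.6 -39.8  95. ] toolx yaw -101.0 tilt [-0.002  0.    -1.   ] q6 1.50
ay -0.003 rad shift after turn [ 1.  58.   2.6] before [ 1.  58.   2.6]
[403.125  335.9375] [538.7 -40.4  42.9  13.6  79. ]
[404.6875 167.1875] [600.8 -53.5  36.   30.7 -12.2]
[571.875   60.9375] [ 621.1 -113.7   52.3   41.7   79. ]
[403.125  37.5  ] [639.5 -60.1  52.3  26.   79. ]
[231.25  50.  ] [646.6  -4.1  52.2  33.6  78.9]
```

s2 measures (600.8,-53.5), 36x30.7 mm, in the short row as planned. Lowering s1.

```bash
python3 -m inch '[{"ax":0,"ay":0,"az":0,"x":1,"y":0,"z":2.6,"hand":0.6},{"ax":0,"ay":0,"az":0,"x":0,"y":27,"z":0,"hand":0.6},{"ax":0,"ay":0,"az":0,"x":0,"y":26,"z":0,"hand":0.6},{"ax":0,"ay":0,"az":0,"x":0,"y":0,"z":0,"hand":0.6},{"ax":0,"ay":0,"az":0,"x":0,"y":0,"z":0,"hand":0.6}]' 60
python3 -c "
from h import *
togo(541.9,-41.3,36.8,-100.8)"
```

```text
time: 10.5
eef_pos: [0.5413, -0.0411, 0.0415]
tcp_rot: [-0.451, 0.546, -0.544, 0.45]
contact_force: [0.5, -0.4, 0.2]
opening: 0.334
at [541.3 -41.1  41.5] toolx yaw -100.9 tilt [-0.004  0.001 -1.   ] q6 1.50
ay -0.001 rad shift after turn [0.1 4.7 0.6] before [0.  4.7 0.6]
```

```bash
python3 -m inch '[{"ax":0,"ay":0,"az":0,"x":0,"y":4.5,"z":0.3,"hand":0.6},{"ax":0,"ay":0,"az":0,"x":0,"y":0,"z":0,"hand":0.6},{"ax":0,"ay":0,"az":0,"x":0,"y":0,"z":0,"hand":0.6}]' 60
python3 -m inch '[{"ax":0,"ay":0,"az":0,"x":0,"y":0,"z":0,"hand":0.1},{"ax":0,"ay":0,"az":0,"x":0,"y":0,"z":0,"hand":0.0},{"ax":0,"ay":0,"az":0,"x":0,"y":0,"z":0,"hand":-0.06},{"ax":0,"ay":0,"az":0,"x":0,"y":-35,"z":0,"hand":-0.06},{"ax":0,"ay":0,"az":0,"x":0,"y":-38,"z":0,"hand":-0.06}]' 60
python3 -m inch '[{"ax":0,"ay":0,"az":0,"x":34.7,"y":-4,"z":15.4,"hand":-0.06},{"ax":0,"ay":0,"az":0,"x":34.7,"y":-4,"z":15.4,"hand":-0.06},{"ax":0,"ay":0,"az":0,"x":34.7,"y":-4,"z":15.4,"hand":-0.06},{"ax":0,"ay":0,"az":0,"x":34.7,"y":-4,"z":15.4,"hand":-0.06},{"ax":0,"ay":0,"az":0,"x":34.7,"y":-4,"z":15.4,"hand":-0.06}]' 60
python3 -m inch '[{"ax":0,"ay":0,"az":0,"x":34.7,"y":-4,"z":15.4,"hand":-0.06},{"ax":0,"ay":0,"az":0,"x":34.7,"y":-4,"z":15.4,"hand":-0.06},{"ax":0,"ay":-0.118,"az":0,"x":0,"y":0,"z":0,"hand":-0.06},{"ax":0,"ay":-0.118,"az":0,"x":0,"y":0,"z":0,"hand":-0.06},{"ax":0,"ay":-0.118,"az":0,"x":0,"y":0,"z":0,"hand":-0.06}]' 60
python3 -m inch '[{"ax":0,"ay":-0.118,"az":0,"x":0,"y":0,"z":0,"hand":-0.06},{"ax":0,"ay":-0.118,"az":0,"x":0,"y":0,"z":0,"hand":-0.06},{"ax":0,"ay":-0.118,"az":0,"x":0,"y":0,"z":0,"hand":-0.06},{"ax":0,"ay":-0.118,"az":0,"x":0,"y":0,"z":0,"hand":-0.06},{"ax":0,"ay":-0.118,"az":0,"x":0,"y":0,"z":0,"hand":-0.06}]' 60
python3 -m inch '[{"ax":0,"ay":-0.118,"az":0,"x":0,"y":0,"z":0,"hand":-0.06},{"ax":0,"ay":-0.118,"az":0,"x":0,"y":0,"z":0,"hand":-0.06},{"ax":0,"ay":-0.118,"az":0,"x":0,"y":0,"z":0,"hand":-0.06},{"ax":0,"ay":-0.118,"az":0,"x":0,"y":0,"z":0,"hand":-0.06},{"ax":0,"ay":0,"az":0,"x":0,"y":0,"z":0,"hand":-0.06}]' 60
python3 -m inch '[{"ax":0,"ay":0,"az":0,"x":0,"y":0,"z":0,"hand":-0.06},{"ax":0,"ay":0,"az":0,"x":0,"y":0,"z":0,"hand":-0.06}]' 60
python3 - <<'E'
from h import *
togo(611,-272,26,-19.5)
c=cam("wrist"); np.savez("w6.npz",**c)
for p,r,_ in seg(c,.030): print(p,r)
cv2.imwrite("pics/w6.png",cv2.resize(c["img"][:,:,::-1],(800,600),interpolation=cv2.INTER_CUBIC))
E
```

```text
time: 10.75
eef_pos: [0.5439, -0.0417, 0.0397]
tcp_rot: [0.45, -0.544, 0.546, -0.451]
contact_force: [0.7, 0.3, 0.2]
opening: 0.331
time: 11.17
eef_pos: [0.5402, -0.0408, 0.1091]
tcp_rot: [-0.452, 0.547, -0.543, 0.449]
contact_force: [0.6, -0.2, 0.2]
opening: 0.53
time: 11.58
eef_pos: [0.5862, -0.228, 0.1322]
tcp_rot: [0.45, -0.545, 0.545, -0.451]
contact_force: [0.1, 0.6, 1.0]
opening: 0.528
time: 12.0
eef_pos: [0.603, -0.3015, 0.1395]
tcp_rot: [-0.54, 0.456, -0.456, 0.54]
contact_force: [-0.4, 0.2, 0.1]
opening: 0.529
time: 12.42
eef_pos: [0.6031, -0.3003, 0.1396]
tcp_rot: [0.65, -0.279, 0.279, -0.65]
contact_force: [0.5, -0.4, -0.5]
opening: 0.528
time: 12.83
eef_pos: [0.6031, -0.3003, 0.1396]
tcp_rot: [0.697, -0.12, 0.12, -0.697]
contact_force: [0.4, 0.1, 0.1]
opening: 0.534
time: 13.0
eef_pos: [0.6031, -0.3003, 0.1395]
tcp_rot: [0.697, -0.122, 0.122, -0.697]
contact_force: [1.3, 0.1, -0.0]
opening: 0.529
at [ 603.1 -300.3  139.5] toolx yaw -19.9 tilt [ 0. -0. -1.] q6 -0.27
ay -0.006 rad shift after turn [ -2.  113.5  29.3] before [ -2.2 113.5  29.3]
[407.8125 245.3125] [ 613.9 -275.3   55.    30.4   70.1]
```

View pics/w6.png

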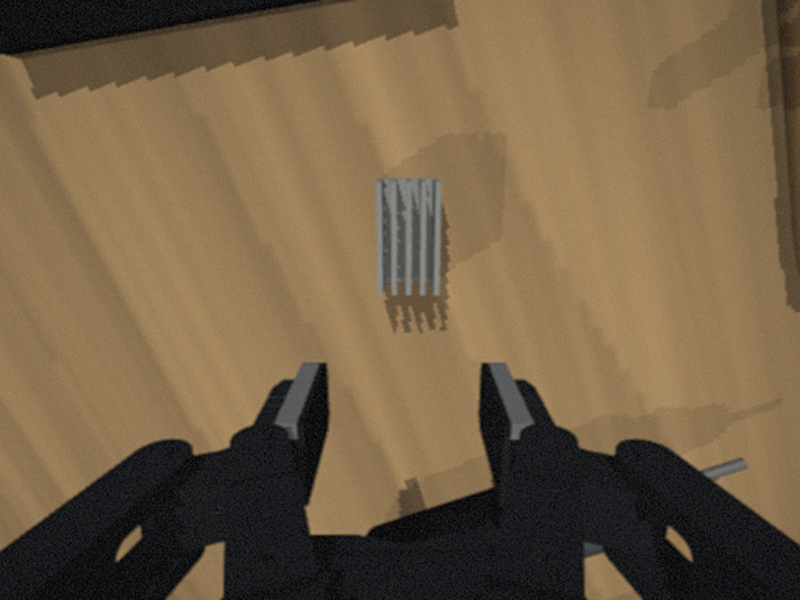

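Medium is centred at (409,237), measures 55x30.4 mm and is aligned with the jaws. Descending and gripping.

```bash
python3 -m inch '[{"ax":0,"ay":0,"az":0,"x":1.7,"y":25,"z":27.2,"hand":-0.06},{"ax":0,"ay":0,"az":0,"x":0,"y":38,"z":0,"hand":-0.06},{"ax":0,"ay":0,"az":0,"x":0,"y":28,"z":0,"hand":-0.06},{"ax":0,"ay":0,"az":0,"x":0,"y":20,"z":0,"hand":-0.06},{"ax":0,"ay":0,"az":0,"x":0,"y":0,"z":0,"hand":-0.06}]' 60
python3 -m inch '[{"ax":0,"ay":0,"az":0,"x":0,"y":0,"z":0,"hand":-0.06},{"ax":0,"ay":0,"az":0,"x":0,"y":0,"z":0,"hand":-0.06}]' 60
python3 -c "
from h import *
togo(613.9,-275.3,26,-19.9)"
```

```text
time: 13.47
eef_pos: [0.6103, -0.2728, 0.0223]
tcp_rot: [-0.695, 0.125, -0.118, 0.698]
contact_force: [-0.7, 0.1, -1.0]
opening: 0.533
time: 13.63
eef_pos: [0.615, -0.276, 0.0302]
tcp_rot: [0.697, -0.12, 0.122, -0.696]
contact_force: [-0.7, -1.4, -0.2]
opening: 0.53
at [ 615.  -276.    30.2] toolx yaw -19.7 tilt [ 0.002 -0.001 -1.   ] q6 -0.23
ay 0.003 rad shift after turn [-1.3  4.2  0.3] before [-1.3  4.2  0.3]
```

```bash
python3 -m inch '[{"ax":0,"ay":0,"az":0,"x":-0.8,"y":2.5,"z":0,"hand":-0.06},{"ax":0,"ay":0,"az":0,"x":0,"y":0,"z":0,"hand":0.6},{"ax":0,"ay":0,"az":0,"x":0,"y":0,"z":0,"hand":0.6},{"ax":0,"ay":0,"az":0,"x":0,"y":0,"z":0,"hand":0.6},{"ax":0,"ay":0,"az":0,"x":0,"y":0,"z":0,"hand":0.6}]' 60
python3 -m inch '[{"ax":0,"ay":0,"az":0,"x":0,"y":0,"z":0,"hand":0.6},{"ax":0,"ay":0,"az":0,"x":0,"y":-38,"z":0,"hand":0.6},{"ax":0,"ay":0,"az":0,"x":0,"y":-38,"z":0,"hand":0.6},{"ax":0,"ay":0,"az":0,"x":0,"y":0,"z":0,"hand":0.6},{"ax":0,"ay":0,"az":0,"x":0,"y":0,"z":0,"hand":0.6}]' 60
python3 -c "
from h import *
togo(573.1,15.9,108,-100.8)"
```

```text
time: 14.05
eef_pos: [0.6143, -0.2759, 0.0282]
tcp_rot: [0.697, -0.12, 0.122, -0.696]
contact_force: [-0.8, -0.6, 6.2]
opening: 0.334
time: 14.47
eef_pos: [0.615, -0.2762, 0.1058]
tcp_rot: [0.698, -0.119, 0.123, -0.696]
contact_force: [-0.5, 0.4, -0.7]
opening: 0.331
at [ 615.  -276.2  105.8] toolx yaw -19.7 tilt [ 0.006 -0.004 -1.   ] q6 -0.23
ay 1.415 rad shift after turn [-279.    -4.   -95.9] before [-137.9   -3.6  260.8]
```

```bash
python3 -m inch '[{"ax":0,"ay":0,"az":0,"x":-17.2,"y":0,"z":32.6,"hand":0.6},{"ax":0,"ay":0,"az":0,"x":-17.2,"y":0,"z":32.6,"hand":0.6},{"ax":0,"ay":0,"az":0,"x":-17.2,"y":0,"z":32.6,"hand":0.6},{"ax":0,"ay":0,"az":0,"x":-17.2,"y":0,"z":32.6,"hand":0.6},{"ax":0,"ay":0,"az":0,"x":-17.2,"y":0,"z":32.6,"hand":0.6}]' 60
python3 -m inch '[{"ax":0,"ay":0,"az":0,"x":-17.2,"y":0,"z":32.6,"hand":0.6},{"ax":0,"ay":0,"az":0,"x":-17.2,"y":0,"z":32.6,"hand":0.6},{"ax":0,"ay":0,"az":0,"x":-17.2,"y":0,"z":32.6,"hand":0.6},{"ax":0,"ay":0.118,"az":0,"x":0,"y":0,"z":0,"hand":0.6},{"ax":0,"ay":0.118,"az":0,"x":0,"y":0,"z":0,"hand":0.6}]' 60
python3 -m inch '[{"ax":0,"ay":0.118,"az":0,"x":0,"y":0,"z":0,"hand":0.6},{"ax":0,"ay":0.118,"az":0,"x":0,"y":0,"z":0,"hand":0.6},{"ax":0,"ay":0.118,"az":0,"x":0,"y":0,"z":0,"hand":0.6},{"ax":0,"ay":0.118,"az":0,"x":0,"y":0,"z":0,"hand":0.6},{"ax":0,"ay":0.118,"az":0,"x":0,"y":0,"z":0,"hand":0.6}]' 60
python3 -m inch '[{"ax":0,"ay":0.118,"az":0,"x":0,"y":0,"z":0,"hand":0.6},{"ax":0,"ay":0.118,"az":0,"x":0,"y":0,"z":0,"hand":0.6},{"ax":0,"ay":0.118,"az":0,"x":0,"y":0,"z":0,"hand":0.6},{"ax":0,"ay":0.118,"az":0,"x":0,"y":0,"z":0,"hand":0.6},{"ax":0,"ay":0.118,"az":0,"x":0,"y":0,"z":0,"hand":0.6}]' 60
python3 -m inch '[{"ax":0,"ay":0,"az":0,"x":0,"y":0,"z":0,"hand":0.6},{"ax":0,"ay":0,"az":0,"x":0,"y":0,"z":0,"hand":0.6},{"ax":0,"ay":0,"az":0,"x":0,"y":0,"z":0,"hand":0.6}]' 60
python3 - <<'E'
from h import *
togo(573.1,15.9,37,-100.8)
c=cam("wrist"); np.savez("w7.npz",**c)
for p,r,_ in seg(c,.038): print(p,r)
cv2.imwrite("pics/w7.png",cv2.resize(c["img"][:,:,::-1],(800,600),interpolation=cv2.INTER_CUBIC))
E
```

```text
time: 14.88
eef_pos: [0.5852, -0.0907, 0.0998]
tcp_rot: [-0.696, 0.123, -0.12, 0.697]
contact_force: [0.5, -0.9, 0.2]
opening: 0.33
time: 15.3
eef_pos: [0.5694, 0.0196, 0.0998]
tcp_rot: [0.678, -0.204, 0.201, -0.677]
contact_force: [-0.5, -0.5, -0.4]
opening: 0.332
time: 15.72
eef_pos: [0.57, 0.0172, 0.0999]
tcp_rot: [0.589, -0.393, 0.391, -0.588]
contact_force: [-0.7, 0.6, 0.0]
opening: 0.33
time: 16.13
eef_pos: [0.57, 0.0171, 0.0998]
tcp_rot: [-0.45, 0.547, -0.545, 0.448]
contact_force: [-0.7, 0.1, 0.7]
opening: 0.333
time: 16.38
eef_pos: [0.5709, 0.017, 0.101]
tcp_rot: [-0.452, 0.545, -0.544, 0.451]
contact_force: [-0.4, 0.7, -0.5]
opening: 0.333
at [570.9  17.  101. ] toolx yaw -100.7 tilt [-0.002  0.    -1.   ] q6 1.61
ay 0.002 rad shift after turn [ 0.7 64.   2.5] before [ 0.7 64.   2.5]
[548.4375 329.6875] [559.1 -42.6  36.9  19.2  79.3]
[403.125  320.3125] [574.3  15.5  46.5  27.6  79.3]
[562.5   215.625] [602.4 -49.5  38.6  37.1  76.9]
[568.75    85.9375] [647.8 -55.9  52.   36.7  80.3]
[728.125   95.3125] [ 632.8 -110.7   63.5   53.1  -10.7]
[403.125  71.875] [658.7  -0.7  53.4  52.2 -10.7]
```

View pics/w7.png

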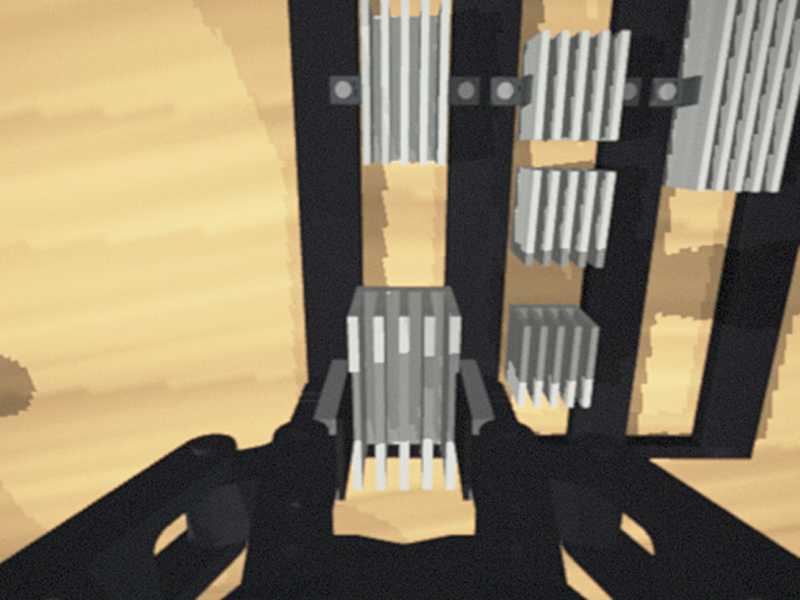

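Both shorts lie in the short row, and the held medium sink (column 404) is centred on the medium row (columns 361–446).

```bash
python3 -m inch '[{"ax":0,"ay":0,"az":0,"x":0.7,"y":0,"z":2,"hand":0.6},{"ax":0,"ay":0,"az":0,"x":0,"y":30,"z":0,"hand":0.6},{"ax":0,"ay":0,"az":0,"x":0,"y":31,"z":0,"hand":0.6},{"ax":0,"ay":0,"az":0,"x":0,"y":0,"z":0,"hand":0.6},{"ax":0,"ay":0,"az":0,"x":0,"y":0,"z":0,"hand":0.6}]' 60
python3 -m inch '[{"ax":0,"ay":0,"az":0,"x":0,"y":0,"z":0,"hand":0.6}]' 60
python3 -c "
from h import *
togo(573.1,15.9,36.5,-100.8)"
```

```text
time: 16.85
eef_pos: [0.5721, 0.016, 0.0397]
tcp_rot: [-0.452, 0.546, -0.544, 0.45]
contact_force: [0.4, -0.9, -0.4]
opening: 0.337
time: 16.93
eef_pos: [0.5739, 0.0158, 0.0419]
tcp_rot: [0.45, -0.545, 0.545, -0.451]
contact_force: [0.0, 0.0, 0.2]
opening: 0.332
at [573.9  15.8  41.9] toolx yaw -100.8 tilt [ 0.001 -0.    -1.   ] q6 1.61
ay -0.000 rad shift after turn [ 0.   5.4 -0.8] before [ 0.   5.4 -0.8]
```

```bash
python3 -m inch '[{"ax":0,"ay":0,"az":0,"x":0,"y":5,"z":0,"hand":0.6},{"ax":0,"ay":0,"az":0,"x":0,"y":0,"z":0,"hand":0.6},{"ax":0,"ay":0,"az":0,"x":0,"y":0,"z":0,"hand":0.6}]' 60
python3 -m inch '[{"ax":0,"ay":0,"az":0,"x":0,"y":0,"z":0,"hand":0.1},{"ax":0,"ay":0,"az":0,"x":0,"y":0,"z":0,"hand":0.0},{"ax":0,"ay":0,"az":0,"x":0,"y":0,"z":0,"hand":-0.06},{"ax":0,"ay":0,"az":0,"x":0,"y":-35,"z":0,"hand":-0.06},{"ax":0,"ay":0,"az":0,"x":0,"y":-38,"z":0,"hand":-0.06}]' 60
python3 -m inch '[{"ax":0,"ay":0,"az":0,"x":-27.8,"y":-4,"z":-23.5,"hand":-0.06},{"ax":0,"ay":0,"az":0,"x":-27.8,"y":-4,"z":-23.5,"hand":-0.06},{"ax":0,"ay":0,"az":0,"x":-27.8,"y":-4,"z":-23.5,"hand":-0.06},{"ax":0,"ay":0,"az":0,"x":-27.8,"y":-4,"z":-23.5,"hand":-0.06},{"ax":0,"ay":0,"az":0,"x":-27.8,"y":-4,"z":-23.5,"hand":-0.06}]' 60
python3 -m inch '[{"ax":0,"ay":0,"az":0,"x":-27.8,"y":-4,"z":-23.5,"hand":-0.06},{"ax":0,"ay":0,"az":0,"x":-27.8,"y":-4,"z":-23.5,"hand":-0.06},{"ax":0,"ay":-0.12,"az":0,"x":0,"y":0,"z":0,"hand":-0.06},{"ax":0,"ay":-0.12,"az":0,"x":0,"y":0,"z":0,"hand":-0.06},{"ax":0,"ay":-0.12,"az":0,"x":0,"y":0,"z":0,"hand":-0.06}]' 60
for_note=1; python3 -m inch '[{"ax":0,"ay":-0.12,"az":0,"x":0,"y":0,"z":0,"hand":-0.06},{"ax":0,"ay":-0.12,"az":0,"x":0,"y":0,"z":0,"hand":-0.06},{"ax":0,"ay":-0.12,"az":0,"x":0,"y":0,"z":0,"hand":-0.06},{"ax":0,"ay":-0.12,"az":0,"x":0,"y":0,"z":0,"hand":-0.06},{"ax":0,"ay":-0.12,"az":0,"x":0,"y":0,"z":0,"hand":-0.06}]' 60
python3 -m inch '[{"ax":0,"ay":-0.12,"az":0,"x":0,"y":0,"z":0,"hand":-0.06},{"ax":0,"ay":-0.12,"az":0,"x":0,"y":0,"z":0,"hand":-0.06},{"ax":0,"ay":-0.12,"az":0,"x":0,"y":0,"z":0,"hand":-0.06},{"ax":0,"ay":-0.12,"az":0,"x":0,"y":0,"z":0,"hand":-0.06},{"ax":0,"ay":-0.12,"az":0,"x":0,"y":0,"z":0,"hand":-0.06}]' 60
python3 -m inch '[{"ax":0,"ay":-0.12,"az":0,"x":0,"y":0,"z":0,"hand":-0.06},{"ax":0,"ay":-0.12,"az":0,"x":0,"y":0,"z":0,"hand":-0.06},{"ax":0,"ay":-0.12,"az":0,"x":0,"y":0,"z":0,"hand":-0.06},{"ax":0,"ay":-0.12,"az":0,"x":0,"y":0,"z":0,"hand":-0.06},{"ax":0,"ay":-0.12,"az":0,"x":0,"y":0,"z":0,"hand":-0.06}]' 60
python3 -m inch '[{"ax":0,"ay":-0.12,"az":0,"x":0,"y":0,"z":0,"hand":-0.06},{"ax":0,"ay":0,"az":0,"x":0,"y":0,"z":0,"hand":-0.06},{"ax":0,"ay":0,"az":0,"x":0,"y":0,"z":0,"hand":-0.06},{"ax":0,"ay":0,"az":0,"x":0,"y":0,"z":0,"hand":-0.06}]' 60
python3 - <<'E'
from h import *
togo(435,261,26,30)
c=cam("wrist"); np.savez("w8.npz",**c)
for p,r,_ in seg(c,.030): print(p,r)
cv2.imwrite("pics/w8.png",cv2.resize(c["img"][:,:,::-1],(800,600),interpolation=cv2.INTER_CUBIC))
E
```

```text
time: 17.18
eef_pos: [0.5737, 0.0158, 0.0367]
tcp_rot: [0.45, -0.545, 0.545, -0.451]
contact_force: [-0.2, 0.8, -0.1]
opening: 0.331
time: 17.6
eef_pos: [0.5706, 0.0162, 0.1063]
tcp_rot: [-0.452, 0.547, -0.543, 0.449]
contact_force: [1.3, 0.7, 0.9]
opening: 0.531
time: 18.02
eef_pos: [0.4832, 0.1756, 0.1295]
tcp_rot: [0.45, -0.545, 0.545, -0.451]
contact_force: [0.0, 0.5, 0.1]
opening: 0.533
time: 18.43
eef_pos: [0.4479, 0.2389, 0.1374]
tcp_rot: [-0.542, 0.453, -0.454, 0.543]
contact_force: [-0.3, 0.7, 0.5]
opening: 0.531
time: 18.85
eef_pos: [0.4484, 0.238, 0.1371]
tcp_rot: [-0.652, 0.273, -0.273, 0.652]
contact_force: [-0.9, -0.4, -0.3]
opening: 0.53
time: 19.27
eef_pos: [0.4484, 0.2379, 0.1371]
tcp_rot: [-0.704, 0.068, -0.069, 0.704]
contact_force: [0.1, 0.0, 0.3]
opening: 0.532
time: 19.68
eef_pos: [0.4484, 0.2379, 0.1371]
tcp_rot: [-0.693, -0.143, 0.142, 0.693]
contact_force: [-0.1, 0.3, -0.1]
opening: 0.531
time: 20.02
eef_pos: [0.4484, 0.2379, 0.137]
tcp_rot: [-0.684, -0.181, 0.181, 0.684]
contact_force: [-0.6, -0.0, 0.4]
opening: 0.528
at [448.4 237.9 137. ] toolx yaw 29.6 tilt [ 0.  0. -1.] q6 -0.23
ay -0.006 rad shift after turn [-1.00e-01  1.11e+02  2.67e+01] before [ -0.2 111.   26.7]
[764.0625 337.5   ] [615.3 304.3  25.1  23.1  -2.6]
[651.5625 329.6875] [564.9 281.2  52.6  18.9  -3. ]
[404.6875 243.75  ] [433.6 263.   72.6  30.5 -57.1]
```

View pics/w8.png

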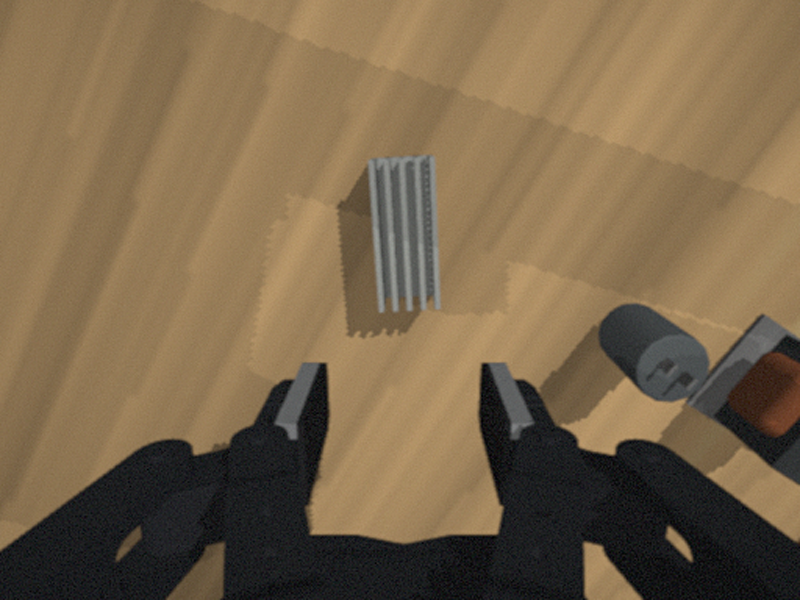

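The long sink is centred at (405,234), measures 72.6x30.5 mm, yaw -57.1°. The capacitor at (655,350) is well clear.

```bash
python3 -m inch '[{"ax":0,"ay":-0.058,"az":0,"x":0,"y":20,"z":0,"hand":-0.06},{"ax":0,"ay":0,"az":0,"x":1.2,"y":20,"z":29.1,"hand":-0.06},{"ax":0,"ay":0,"az":0,"x":0,"y":38,"z":0,"hand":-0.06},{"ax":0,"ay":0,"az":0,"x":0,"y":28,"z":0,"hand":-0.06},{"ax":0,"ay":0,"az":0,"x":0,"y":0,"z":0,"hand":-0.06}]' 60
python3 -m inch '[{"ax":0,"ay":0,"az":0,"x":0,"y":0,"z":0,"hand":-0.06},{"ax":0,"ay":0,"az":0,"x":0,"y":0,"z":0,"hand":-0.06}]' 60
python3 -c "
from h import *
togo(433.6,263,27,32.9)"
```

```text
time: 20.48
eef_pos: [0.4285, 0.2614, 0.0252]
tcp_rot: [0.678, 0.197, -0.206, -0.678]
contact_force: [-1.2, -1.2, -0.7]
opening: 0.53
time: 20.65
eef_pos: [0.4348, 0.2633, 0.0324]
tcp_rot: [-0.678, -0.202, 0.2, 0.678]
contact_force: [0.9, -0.3, 0.7]
opening: 0.531
at [434.8 263.3  32.4] toolx yaw 33.1 tilt [ 0.002  0.001 -1.   ] q6 -0.23
ay 0.003 rad shift after turn [-1.1  5.4  0.4] before [-1.1  5.4  0.4]
```

```bash
python3 -m inch '[{"ax":0,"ay":0,"az":0,"x":-0.8,"y":4.5,"z":0,"hand":-0.06},{"ax":0,"ay":0,"az":0,"x":0,"y":0,"z":0,"hand":0.6},{"ax":0,"ay":0,"az":0,"x":0,"y":0,"z":0,"hand":0.6},{"ax":0,"ay":0,"az":0,"x":0,"y":0,"z":0,"hand":0.6},{"ax":0,"ay":0,"az":0,"x":0,"y":0,"z":0,"hand":0.6}]' 60
python3 -m inch '[{"ax":0,"ay":0,"az":0,"x":0,"y":0,"z":0,"hand":0.6},{"ax":0,"ay":0,"az":0,"x":0,"y":-38,"z":0,"hand":0.6},{"ax":0,"ay":0,"az":0,"x":0,"y":-38,"z":0,"hand":0.6},{"ax":0,"ay":0,"az":0,"x":0,"y":0,"z":0,"hand":0.6},{"ax":0,"ay":0,"az":0,"x":0,"y":0,"z":0,"hand":0.6}]' 60
python3 -c "
from h import *
togo(540.1,-103.9,110,-100.8)"
```

```text
time: 21.07
eef_pos: [0.4343, 0.2629, 0.0282]
tcp_rot: [-0.678, -0.203, 0.2, 0.678]
contact_force: [-0.6, -0.1, 5.6]
opening: 0.334
time: 21.48
eef_pos: [0.4348, 0.2632, 0.1054]
tcp_rot: [-0.678, -0.204, 0.199, 0.678]
contact_force: [-1.0, 0.1, -0.2]
opening: 0.331
at [434.8 263.2 105.4] toolx yaw 33.1 tilt [ 0.006  0.002 -1.   ] q6 -0.23
ay -0.804 rad shift after turn [-340.9   -6.6 -172.2] before [-112.4   -4.8 -365. ]
```

```bash
python3 -m inch '[{"ax":0,"ay":0,"az":0,"x":-11.2,"y":0,"z":-36.5,"hand":0.6},{"ax":0,"ay":0,"az":0,"x":-11.2,"y":0,"z":-36.5,"hand":0.6},{"ax":0,"ay":0,"az":0,"x":-11.2,"y":0,"z":-36.5,"hand":0.6},{"ax":0,"ay":0,"az":0,"x":-11.2,"y":0,"z":-36.5,"hand":0.6},{"ax":0,"ay":0,"az":0,"x":-11.2,"y":0,"z":-36.5,"hand":0.6}]' 60
python3 -m inch '[{"ax":0,"ay":0,"az":0,"x":-11.2,"y":0,"z":-36.5,"hand":0.6},{"ax":0,"ay":0,"az":0,"x":-11.2,"y":0,"z":-36.5,"hand":0.6},{"ax":0,"ay":0,"az":0,"x":-11.2,"y":0,"z":-36.5,"hand":0.6},{"ax":0,"ay":0,"az":0,"x":-11.2,"y":0,"z":-36.5,"hand":0.6},{"ax":0,"ay":0,"az":0,"x":-11.2,"y":0,"z":-36.5,"hand":0.6}]' 60
python3 -m inch '[{"ax":0,"ay":-0.115,"az":0,"x":0,"y":0,"z":0,"hand":0.6},{"ax":0,"ay":-0.115,"az":0,"x":0,"y":0,"z":0,"hand":0.6},{"ax":0,"ay":-0.115,"az":0,"x":0,"y":0,"z":0,"hand":0.6},{"ax":0,"ay":-0.115,"az":0,"x":0,"y":0,"z":0,"hand":0.6},{"ax":0,"ay":-0.115,"az":0,"x":0,"y":0,"z":0,"hand":0.6}]' 60
python3 -m inch '[{"ax":0,"ay":-0.115,"az":0,"x":0,"y":0,"z":0,"hand":0.6},{"ax":0,"ay":-0.115,"az":0,"x":0,"y":0,"z":0,"hand":0.6},{"ax":0,"ay":0,"az":0,"x":0,"y":0,"z":0,"hand":0.6},{"ax":0,"ay":0,"az":0,"x":0,"y":0,"z":0,"hand":0.6},{"ax":0,"ay":0,"az":0,"x":0,"y":0,"z":0,"hand":0.6}]' 60
python3 - <<'E'
from h import *
togo(540.1,-103.9,37,-100.8)
c=cam("wrist"); np.savez("w9.npz",**c)
cv2.imwrite("pics/w9.png",cv2.resize(c["img"][:,:,::-1],(800,600),interpolation=cv2.INTER_CUBIC))
E
```

```text
time: 21.9
eef_pos: [0.4844, 0.0775, 0.1007]
tcp_rot: [-0.677, -0.201, 0.203, 0.678]
contact_force: [1.7, -0.1, -0.8]
opening: 0.33
time: 22.32
eef_pos: [0.5373, -0.1059, 0.1005]
tcp_rot: [-0.677, -0.2, 0.202, 0.679]
contact_force: [1.2, 0.2, -0.7]
opening: 0.329
time: 22.73
eef_pos: [0.537, -0.1041, 0.1002]
tcp_rot: [-0.591, -0.386, 0.388, 0.593]
contact_force: [-0.4, 0.1, -1.2]
opening: 0.331
time: 23.15
eef_pos: [0.5378, -0.1041, 0.1014]
tcp_rot: [-0.545, -0.45, 0.451, 0.546]
contact_force: [-0.4, -0.4, -0.2]
opening: 0.33
at [ 537.8 -104.1  101.4] toolx yaw 79.1 tilt [-0.002  0.001 -1.   ] q6 -1.76
ay -0.002 rad shift after turn [ 0.6 64.4 -2.4] before [ 0.6 64.4 -2.4]
```

View pics/w9.png

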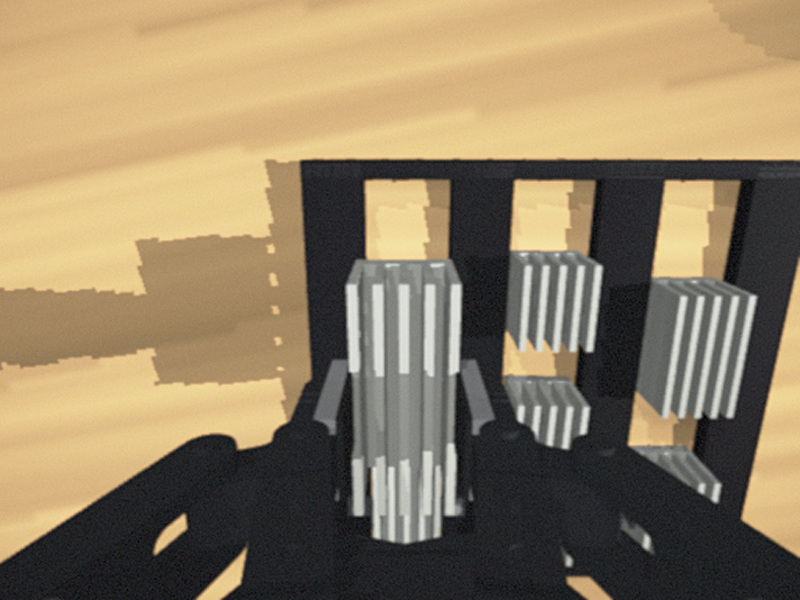

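The long sink is held at column 404. The row's centre is ~407, about 1.3 mm off, so I'll shift +1 and lower.

```bash
python3 -m inch '[{"ax":0,"ay":0,"az":0,"x":1,"y":0,"z":-2,"hand":0.6},{"ax":0,"ay":0,"az":0,"x":0,"y":30,"z":0,"hand":0.6},{"ax":0,"ay":0,"az":0,"x":0,"y":30,"z":0,"hand":0.6},{"ax":0,"ay":0,"az":0,"x":0,"y":0,"z":0,"hand":0.6},{"ax":0,"ay":0,"az":0,"x":0,"y":0,"z":0,"hand":0.6}]' 60
python3 -m inch '[{"ax":0,"ay":0,"az":0,"x":0,"y":0,"z":0,"hand":0.6}]' 60
python3 -c "
from h import *
togo(540.1,-103.9,36.5,-100.8)"
```

```text
time: 23.62
eef_pos: [0.5392, -0.1032, 0.041]
tcp_rot: [-0.543, -0.45, 0.452, 0.546]
contact_force: [0.3, -0.3, -0.8]
opening: 0.331
time: 23.7
eef_pos: [0.5413, -0.104, 0.0435]
tcp_rot: [0.545, 0.451, -0.451, -0.544]
contact_force: [1.1, 0.3, -0.3]
opening: 0.334
at [ 541.3 -104.    43.5] toolx yaw 79.2 tilt [ 0.001 -0.    -1.   ] q6 -1.76
ay 0.000 rad shift after turn [-0.2  7.   1.2] before [-0.2  7.   1.2]
```

```bash
python3 -m inch '[{"ax":0,"ay":0,"az":0,"x":0.4,"y":6.5,"z":0,"hand":0.6},{"ax":0,"ay":0,"az":0,"x":0,"y":0,"z":0,"hand":0.6},{"ax":0,"ay":0,"az":0,"x":0,"y":0,"z":0,"hand":0.6}]' 60
python3 -m inch '[{"ax":0,"ay":0,"az":0,"x":0,"y":0,"z":0,"hand":0.1},{"ax":0,"ay":0,"az":0,"x":0,"y":0,"z":0,"hand":0.0},{"ax":0,"ay":0,"az":0,"x":0,"y":0,"z":0,"hand":-0.06},{"ax":0,"ay":0,"az":0,"x":0,"y":-35,"z":0,"hand":-0.06},{"ax":0,"ay":0,"az":0,"x":0,"y":-38,"z":0,"hand":-0.06}]' 60
python3 -m inch '[{"ax":0,"ay":0,"az":0,"x":-25,"y":-30,"z":0,"hand":-0.06},{"ax":0,"ay":0,"az":0,"x":-25,"y":-30,"z":0,"hand":-0.06},{"ax":0,"ay":0,"az":0,"x":-30,"y":-20,"z":0,"hand":-0.06},{"ax":0,"ay":0,"az":0,"x":-38,"y":0,"z":0,"hand":-0.06},{"ax":0,"ay":0,"az":0,"x":-38,"y":0,"z":0,"hand":-0.06}]' 60
python3 -m inch '[{"ax":0,"ay":0,"az":0,"x":-38,"y":0,"z":0,"hand":-0.06},{"ax":0,"ay":0,"az":0,"x":-38,"y":0,"z":0,"hand":-0.06},{"ax":0,"ay":0,"az":0,"x":-38,"y":0,"z":0,"hand":-0.06},{"ax":0,"ay":0,"az":0,"x":0,"y":0,"z":0,"hand":-0.06},{"ax":0,"ay":0,"az":0,"x":0,"y":0,"z":0,"hand":-0.06}]' 60
python3 - <<'E'
from h import *
c=cam("top"); i=c["img"][110:225,120:360,::-1]
s=cam("side"); j=s["img"][130:280,140:350,::-1]
A=cv2.resize(i,(800,383),interpolation=cv2.INTER_CUBIC);B=cv2.resize(s["img"][148:220,200:305,::-1],(315,216),interpolation=cv2.INTER_CUBIC)
o=np.zeros((600,800,3),np.uint8);o[:383]=A;o[383:599,:315]=B;cv2.imwrite("pics/end.png",o)
k=np.radians(-10.8)
for b in blobs(sinkmask(c)):
    m=b.mean(0)
    if 210<m[0]<320 and 120<m[1]<220:
        r=rect(cast(c,b,.036)); print(m.round(),r,"uv",r[0]*np.cos(k)+r[1]*np.sin(k),-r[0]*np.sin(k)+r[1]*np.cos(k))
E
```

```text
time: 23.95
eef_pos: [0.5411, -0.1035, 0.0367]
tcp_rot: [0.545, 0.451, -0.451, -0.544]
contact_force: [-0.2, 0.0, -0.8]
opening: 0.332
time: 24.37
eef_pos: [0.5381, -0.1024, 0.1065]
tcp_rot: [-0.542, -0.449, 0.452, 0.547]
contact_force: [0.9, 0.6, 0.3]
opening: 0.532
time: 24.78
eef_pos: [0.5124, -0.2584, 0.1922]
tcp_rot: [0.546, 0.452, -0.451, -0.542]
contact_force: [1.0, 0.5, 0.0]
opening: 0.529
time: 25.2
eef_pos: [0.4896, -0.3705, 0.189]
tcp_rot: [0.545, 0.45, -0.45, -0.545]
contact_force: [0.3, -0.1, 0.2]
opening: 0.534
[264. 185.] [539.7 -41.7  38.1  36.2 -11.4] uv 537.9542300364981 60.16831712652927
[286. 185.] [ 539.4 -102.4   74.9   39.4  -10.3] uv 549.0335896566329 0.48726661292212725
[244. 173.] [573.4  16.5  57.5  39.7 -11. ] uv 560.1517178771657 123.65218542047786
[270. 152.] [630.6 -57.2 176.3 104.4  82.2] uv 630.1485515038146 61.97582623607696
```

View pics/end.png

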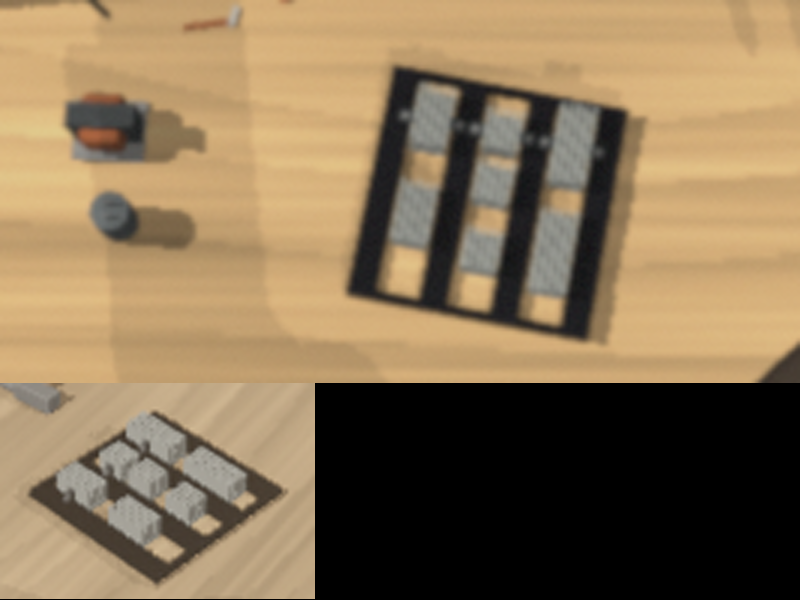

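All four lie in line in their rows, and the bystanders in this crop are untouched. Handing in.

```bash
python3 -c "
from plant import *
print(sign_off())"
```

```text
the job is handed in; nothing more can be done
None
```

All four heat sinks are filed in their matching rows: both shorts one behind the other in the short row, the medium in the medium row and the long in the long row. I handed the job in at about 25 s of the 61 s allowed.

**Final position check:** In the last top picture, the short nearer the robot, the medium and the long measured within about 1.5 mm of their row centres. Their yaw was within 1° of the tray's -10.8°. The other short merged with the samples in that mask. An earlier wrist picture put it at its target, about 1 mm off the row centre.

**Seating:** The last side view shows all four flat with fins up. The medium and long were released within about 0.5 mm of seated height. The first short let go at about 0.7 mm above it and the second at about 3.5 mm.

**Other checks:**
- **Forces:** The highest force in the printed readings was 7 N, as the jaws closed.
- **Bystanders:** The gripper never went near them on purpose. The transformer and capacitor look unmoved in the last crop; I did not re-measure the drill, pliers or screwdriver.

**Disagreements:** After fast moves the arm settled 3–5 mm high or long of the commanded pose. I corrected each placing from the measured pose. The first 4 move commands were refused for missing keys and moved nothing.

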